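# Unclip the battery cover of the bench readout

## Task

Open the battery bay of the bench readout unit: squeeze the cover's springy snap tab inward against the rib and, keeping it pressed, swing that end of the cover up, draw the lugs at the other end out of their slot and lift the cover off. Lay the cover gently, right way up and flat, in the shallow open tray and let go. Do not crack the tab by squeezing too hard, do not force the cover against the unit, and leave the other things on the bench alone.

Things in the scene. Friction and masses are not known exactly. Their poses are not given: they have to be found in the camera images.
- unit: Green-painted metal readout unit fixed to the bench, 200 x 114 x 70 mm, with a raised sloping console (to 87 mm) at its far end. Origin on the underside below the centre of the battery bay: the box spans x -75 to 125, y -57 to 57 mm; feet 12 mm high reach y = +-78. Own x points from the bay's tab end to the console, z up. Pressing or pulling the cover against it with over 13 N is forcing it.
- bay (a point): Centre of the bay's floor, 50 mm above the bench; axes as the unit's. The bay is 70 mm wide (y), 20 mm deep, open above. The seated cover's origin is here within 1 mm. At the tab end (x about -51.5 mm) a steel strike bar 7 mm thick lies flush with the unit's top; the tab's barb catches under it by 4 to 6.5 mm, not measured and different each time.
- ledge (a point): Lower edge of the ledge that holds down the cover's lugs, at bay x = 52 mm, 13 mm above the bay's floor; the ledge is 7 mm thick and runs along y. With the tab pressed, the cover swings about this edge (axis y): 0.2 rad raises the tab end 20 mm. Then draw it 18 mm or more towards the tab end (-x) and lift; until drawn out, the lugs (1 mm below the ledge) hold that end down.
- cover: Grey plastic cover, about 0.15 kg: plate 100 (x) x 66 (y) x 4 mm on two skirts 16 mm deep on which it stands level. Origin at the centre of its footprint, at the skirts' bottom; plate top at z = 20 mm, flush with the unit when seated, some 2 mm play around. Own x points from tab to lugs, z up. Two lugs reach 16 mm past the plate (to x = 66), at z = 8 to 12 mm, 14 mm of it under the ledge.
- rib_face (a point): Middle of the outer face (turned away from the tab) of the cover's rigid grip rib, at cover x = -6 mm, z = 32 mm. The rib is 30 mm wide (y), 4 mm thick and stands 22 mm above the plate. From here to the tab's outer face it is 44 mm with the tab free; fingers from above squeeze the two together.
- tab_face (a point): Middle of the outer face of the snap tab above the plate: cover x = -50 mm when free, z = 32 mm; moves with the tab. The tab is an upright grey strip 24 mm wide (y), 3 mm thick, its top 22 mm above the plate, its foot at z = 8 mm with a barb 4 mm high and 6.5 mm long pointing out (-x).
- tab (a joint): How far the snap tab is pressed in (m): 0 free, 0.008 at its stop. It slides towards the rib (cover +x) on a spring: 5 N to start, then 1 N per mm. Pressed 6.5 mm (11.5 N) the barb is clear of the strike bar; keep it pressed until the barb is above the unit's top. A squeeze of 14 to 20 N suits; over 26 N cracks it.
- tray: Shallow yellow open tray fixed on the bench left or right of the unit, 210 (x) x 150 (y) x 22 mm outside, walls and floor 4 mm. Origin on its underside at the centre. The cover belongs inside, standing on its skirts on the tray's floor; set down with over 35 N it is banged down.
- bin: Deep black parts bin with four compartments, 190 x 140 x 55 mm, fixed on the other side of the unit. Origin on its underside. Leave alone.
- wrench: Loose steel spanner, 200 mm long, lying beyond the unit. Leave alone.
- gasket: Loose flat ring gasket, 110 mm across, 6 mm thick. Leave alone.
- spray: Loose standing spray can, 64 mm across, 170 mm tall. Leave alone.
There are look-alikes about, which are no part of the job. What is meant by the cover is not purple, red or turquoise, and is the larger of those in its own colour.

How it is judged:
By the outcome, as a careful person would: the job done as asked, in the order asked, and still so for the second after the job is handed in, with the robot touching nothing.
It also fails if it takes over 53 s, if anything falls off the work surface, if the arm or the gripper's body presses on something with over 40 N, if the wrist force passes 120 N, or if a joint passes its speed limit or range.

## Robot

A 7-joint arm with a two-finger parallel gripper is mounted at the origin on the work surface. World frame = base frame: x ahead of the robot, y to its left, z up, the work surface at z = 0. Lengths are in m, angles in degrees, forces in N, time in s.
With the tool pointing down it reaches from about 0.4 to 0.85 m from the base axis. Payload 4.4 kg.
Tool frame: the origin (TCP) lies midway between the tips of the shut fingers; the grasp point (between the pads) lies 19 mm behind it; z points along the fingers, y is the direction in which the jaws open and shut (so a half turn about z gives the same grasp; the last joint's range is limited). The gripper opens to 94 mm and grips with 3 to 60 N. Pads are 16 mm wide; open, the fingers measure 119 mm over their backs; the gripper's body (75 mm by 177 mm) begins 78 mm behind the grasp point.
Start: joints at [63.323, 36.005, 2.206, 86.941, -1.547, 57.084, -1.146], TCP at [0.253, -0.599, 0.205] pointing down, gripper open.
Joint ranges: [-175.42, 175.42], [-21.48, 121.26], [-71.46, 75.88], [10.55, 141.38], [-63.04, 243.04], [13.31, 113.54], [-168.57, 168.57]. Speed limits (degrees/s): [147.25, 147.25, 180, 180, 180, 180, 180].

## Interface

Orientations are given as [roll, pitch, yaw] about the fixed x, y, z axes, in that order (R = Rz(yaw) Ry(pitch) Rx(roll)).
In Python, from bench import robot, vision gives the robot as it stands. The module is installed in compiled form; this text tells all that it offers.
- The arm moves only by the tool apply_moves, never from a script. Its argument "series" is a list of rows, each a list of 2 entries, a list of its own where there are three numbers: the shift along the world's x, y, z normalised to -1 to 1, where 1 is 2.5 cm, then the turn, a rotation vector about the world's x, y, z normalised to -1 to 1, where 1 is 4 degrees. In form: [[[tx, ty, tz], [wx, wy, wz]], ...]. A call has 1 to 8 rows; each row shifts and turns the pose as measured when the row begins; what a row does not reach is not made up. A row lasts 1/12 s, in which the tool goes at most 41.7 mm and 7.16 degrees, less where a joint would pass 70% of its speed; a pose out of reach is approached as far as the arm can. A call with a number of a shift or a turn outside -1 to 1 is refused whole. A call with a gripper value outside its range is refused whole. "hand" is the opening in per cent of the stroke, from 0 (shut) to 100 (fully open), set as the call begins (left out, the last holds). The fingers move at their own pace and stop on an object; "squeeze" is the grip in N (left out, the last holds). Time passes only in rows, so rows that do not move let the fingers close. It gives the time, the measured TCP pose, the force and the opening at its end, in the units of the state.
- robot.state(): the state, without advancing time (a new reading comes with each control period).
- vision.camera(name): name is "scene" or "top"; returns the picture (384x512x3 uint8, red, green, blue); there is no depth.
- vision.camera_model(name): a dict with "K" (3x3 intrinsics, pixels), "k1" (the pictures are not rectified: a ray, as slopes to the right and down, at radius r is drawn at 1 + k1 r^2 times it, then the intrinsics apply), "position" and "orientation" of the camera in the world. Camera axes: x right, y up, looking along -z (the intrinsics and any distortion apply to the point x, -y, -z); pixel columns grow to the right and rows downward; lengths in m; the calibration is good to about 2 mm. A picture is of the moment at which its call begins. camera_model takes no time and is no camera call.
- robot.hand_in(): hands the job in, once; it reports no verdict.
Trained networks look in the newest picture that a camera, given by its name, has taken for a name from the list of things; names that differ only in an ending like _2 or _b are one class to them, and where a whole thing is asked for, a point or a joint stands for the part that bears it (a point fixed in the world has none). Each returns a list of dicts, best first, with "conf" (0 to 1); they miss things now and then, are a little off and sometimes report something else, mostly with a low value. They report only what shows in the picture. A call takes as long as a camera call. They do not tell look-alikes from the thing itself.
- vision.look_for(target, camera): "position" ([row, column] in pixels, amid what is visible of it).
- vision.silhouettes(target, camera): "mask" (384x512 bool, what is visible of it) and "position" ([row, column] in pixels, amid what is visible of it).
- vision.mark_of(target, camera): "position" ([row, column] in pixels: a listed point, or the origin of a listed thing).
The state is a dict: "t": time; "joint_positions": joint angles; "joint_velocities": joint speeds; "joint_efforts": joint torques, N m; "tcp_pos": TCP position; "tool_rot": TCP orientation; "force": force on the tool from outside, world axes, zero at the start; "torque": the same for the moment, N m; "opening": finger opening in m.
Only numpy, scipy, OpenCV 4.12 (cv2) and the standard library are available. Lean on these libraries where they do the work, as an engineer would, in place of code of your own. Each camera call takes 0.05 s, during which the arm holds its last target.

## Working session

There is one attempt and no reset: what is moved stays moved. The work goes in short steps, Python scripts to look and compute and a tool call to move; the robot and the scene stay as the last step left them, time stands still between calls to the robot, and variables do not carry over. Pictures are saved under pics/ and viewed, and the job is handed in when it is done.

Besides the shell and the picture viewer there is one more tool, called as name([rows], argument=value, ...), one row to a line, values as JSON. apply_moves: Moves the arm, as the interface text tells. Scaled input: -1 to 1 covers 2.5 cm each way for a shift and 4 degrees each way for a turn. Its arguments: {"type":"object","properties":{"series":{"type":"array","items":{"type":"array"}},"hand":{"type":"number"},"squeeze":{"type":"number"}},"required":["series"]}

```bash
mkdir -p pics; ls; python3 - <<'E'
from bench import robot, vision
import cv2
s=robot.state(); print({k:s[k] for k in ('t','tcp_pos','tool_rot','force','opening')})
for c in ('scene','top'):
    im=vision.camera(c); cv2.imwrite(f'pics/{c}0.png',im[:,:,::-1]); print(c,vision.camera_model(c))
    for n in ('unit','cover','tray','bay','ledge','rib_face','tab_face','bin','gasket','spray','wrench'):
        print(c,n,[(round(d['conf'],2),[round(float(v),1) for v in d['position']]) for d in vision.mark_of(n,c)])
E
```

```text
pics
{'t': 0.0, 'tcp_pos': array([ 0.25274957, -0.59814137,  0.20456778]), 'tool_rot': array([-1.79893594e+02,  3.30531338e-03,  2.29066196e+01]), 'force': array([ 0.02776074, -0.10229149,  0.21592158]), 'opening': 0.0941708587869421}
scene {'K': array([[378.0220209 ,   0.        , 253.28283744],
       [  0.        , 378.0220209 , 190.63407267],
       [  0.        ,   0.        ,   1.        ]]), 'k1': -0.11676011862099236, 'position': array([ 1.18923653, -0.02888783,  0.72125465]), 'orientation': array([45.85119182,  0.80364767, 88.00490705])}
scene unit [(0.88, [214.3, 277.5])]
scene cover [(0.98, [292.1, 321.8]), (0.91, [147.8, 323.7]), (0.82, [164.8, 229.5]), (0.78, [167.0, 279.7]), (0.71, [200.1, 277.1])]
scene tray [(0.88, [201.2, 152.9])]
scene bay [(0.76, [201.0, 279.3])]
scene ledge [(0.75, [209.4, 288.0])]
scene rib_face [(0.94, [282.1, 323.2]), (0.79, [140.8, 323.6]), (0.78, [154.9, 227.9]), (0.64, [191.5, 279.4]), (0.55, [165.7, 280.2])]
scene tab_face [(0.65, [176.6, 272.3]), (0.61, [148.1, 314.9]), (0.54, [284.4, 337.7]), (0.45, [268.8, 388.1]), (0.42, [142.1, 235.5])
[... 529 characters left out ...]
9901])}
top unit [(0.59, [195.9, 238.6]), (0.26, [95.2, 249.7])]
top cover [(0.96, [197.8, 239.9]), (0.83, [97.4, 205.2]), (0.7, [271.1, 229.9]), (0.67, [286.1, 292.4]), (0.63, [306.4, 162.5]), (0.16, [120.9, 368.9])]
top tray [(0.57, [221.8, 385.7])]
top bay [(0.68, [195.2, 236.6])]
top ledge [(0.67, [174.4, 232.0])]
top rib_face [(0.89, [95.3, 206.1]), (0.89, [310.4, 164.4]), (0.86, [271.6, 229.5]), (0.8, [294.1, 295.3]), (0.74, [197.3, 239.9])]
top tab_face [(0.44, [268.5, 241.0]), (0.42, [216.9, 245.4]), (0.4, [307.8, 282.3]), (0.4, [297.0, 183.8]), (0.38, [93.0, 190.3])]
top bin [(0.93, [202.4, 140.2])]
top gasket [(0.84, [122.5, 368.0])]
top spray [(0.91, [112.3, 135.9])]
top wrench []
```

View pics/scene0.png

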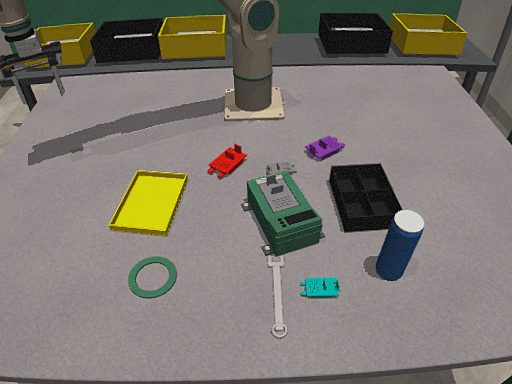

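View pics/top0.png

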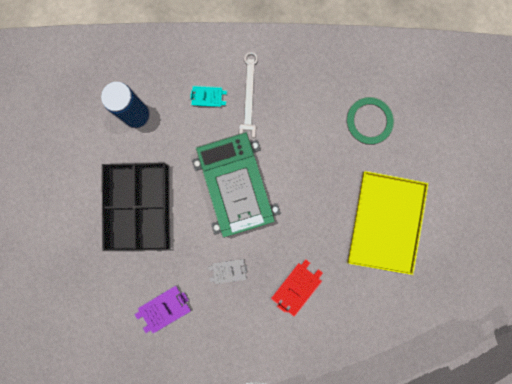

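```bash
python3 - <<'E'
import cv2
a=cv2.imread('pics/top0.png')[140:260,180:300]
cv2.imwrite('pics/topcrop0.png',cv2.resize(a,(600,600),interpolation=cv2.INTER_CUBIC))
a=cv2.imread('pics/scene0.png')[130:260,210:350]
cv2.imwrite('pics/scenecrop0.png',cv2.resize(a,(640,594),interpolation=cv2.INTER_CUBIC))
E
```

```text
(no output)
```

View pics/topcrop0.png

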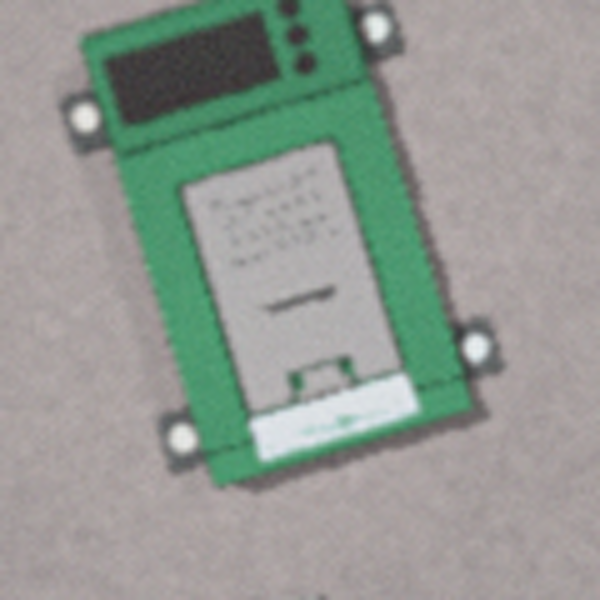

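View pics/scenecrop0.png

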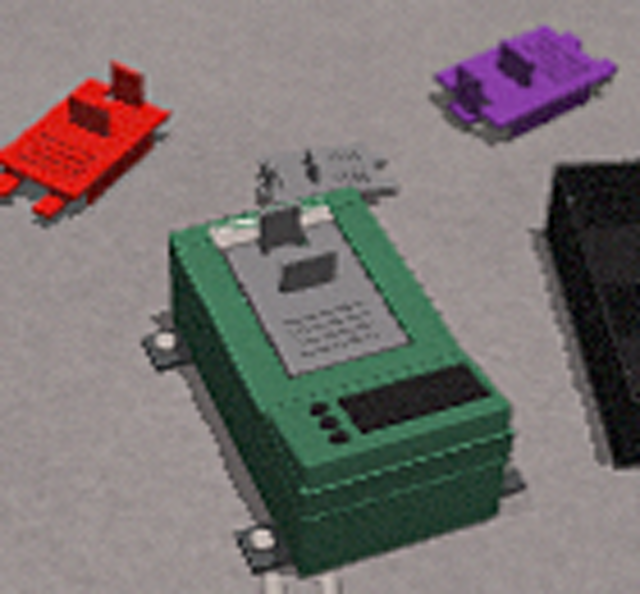

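The pictures agree. The green unit is near the top picture's (195,238), with its tab end towards the robot. The seated grey cover is in it, and the smaller grey one at (271,230) is the look-alike. The tray is on the right at (222,386) and the bin on the left. Next I fit the poses.

```bash
cat > h.py <<'E'
import numpy as np, cv2
from scipy.spatial.transform import Rotation as R
from scipy.optimize import least_squares
from bench import robot, vision
M={c:vision.camera_model(c) for c in('scene','top')}
def proj(P,c):
    m=M[c]; r=R.from_euler('xyz',m['orientation'],degrees=True)
    q=r.inv().apply(np.atleast_2d(P)-m['position']); x=q[:,0]/-q[:,2]; y=-q[:,1]/-q[:,2]
    f=1+m['k1']*(x*x+y*y); K=m['K']
    return np.c_[K[0,0]*x*f+K[0,2],K[1,1]*y*f+K[1,2]]
def ray(px,c):
    m=M[c];K=m['K'];d=np.array([(px[0]-K[0,2])/K[0,0],(px[1]-K[1,2])/K[1,1]]);u=d.copy()
    for _ in range(30): u=d/(1+m['k1']*(u@u))
    return R.from_euler('xyz',m['orientation'],degrees=True).apply([u[0],-u[1],-1]),m['position']
def atz(px,c,z):
    d,p=ray(px,c); return p+d*(z-p[2])/d[2]
def T(p,L): # x,y,yaw
    L=np.atleast_2d(L); c,s=np.cos(p[2]),np.sin(p[2])
    return np.c_[p[0]+c*L[:,0]-s*L[:,1],p[1]+s*L[:,0]+c*L[:,1],L[:,2]]
E
cat > fit.py <<'E'
from h import *
t=lambda a,b:((a+.5)/5-.5+180,(b+.5)/5-.5+140)
s=lambda a,b:((a+.5)/4.5714-.5+210,(b+.5)/4.5714-.5+130)
obs=[('top',t(183,185),(50,33,70)),('top',t(335,142),(50,-33,70)),('top',t(222,487),(-75,57,70)),('top',t(475,410),(-75,-57,70)),
('scene',s(292,376),(50,-33,70)),('scene',s(408,340),(50,33,70)),('scene',s(170,233),(-75,-57,70)),('scene',s(360,190),(-75,57,70)),
('top',t(268,312),(-6,15,92)) if 0 else ('top',t(183,185),(50,33,70))]
def res(p,sel=None): return np.concatenate([(proj(T(p,np.array(L)/1000),c)-px)[0] for c,px,L in obs if sel in(None,c)])
for sel in('top','scene',None):
    f=least_squares(lambda p:res(p,sel),[0.5,0,0.3],loss='soft_l1'); print(sel,f.x,np.degrees(f.x[2])); print(np.round(res(f.x,sel),1))
p=f.x
im={c:cv2.imread(f'pics/{c}0.png') for c in M}
for c,(r0,r1,c0,c1),k in(('top',(140,260,180,300),5),('scene',(130,260,210,350),4.5714)):
    a=cv2.resize(im[c][r0:r1,c0:c1],None,fx=k,fy=k,interpolation=cv2.INTER_CUBIC)
    def line(Ls,col):
        q=proj(T(p,np.array(Ls)/1000),c); q=((q-[c0,r0]+.5)*k-.5)
        cv2.polylines(a,[np.round(q).astype(int)],True,col,1)
    line([(-75,-57,70),(-75,57,70),(125,57,70),(125,-57,70)],(0,0,255))
    line([(-50,-33,70),(-50,33,70),(50,33,70),(50,-33,70)],(255,0,0))
    line([(-6,-15,70),(-6,15,70),(-6,15,92),(-6,-15,92)],(0,255,255))
    line([(-50,-12,70),(-50,12,70),(-50,12,92),(-50,-12,92)],(255,0,255))
    line([(-75,-57,0),(-75,57,0),(125,57,0),(125,-57,0)],(0,0,0))
    cv2.imwrite(f'pics/{c}fit.png',a)
# tray from masks
for c,n in (('top','tray'),('scene','tray')):
    vision.camera(c); d=vision.silhouettes(n,c)[0]; m=d['mask']
    cs=max(cv2.findContours(m.astype('uint8'),0,2)[0],key=cv2.contourArea)
    b=cv2.boxPoints(cv2.minAreaRect(cs)); ap=cv2.approxPolyDP(cs,6,True)[:,0]
    print(c,d['conf'],m.sum(),ap.tolist()); 
    for q in ap: print(np.round(atz(q,c,.022),3))
    print('mean',[np.round(atz(b.mean(0),c,.011),3)])
E
python3 fit.py
```

```text
top [0.53533553 0.04219725 0.31330384] 17.95098772390064
[ 0.3  0.3 -0.1 -0.3 -1.1  0.1  0.3 -0.4  0.3  0.3]
scene [0.53465634 0.04662473 0.29816628] 17.083669220890172
[-0.1  0.1  0.4  1.  -0.  -0.3 -0.3 -0.9]
None [0.53519506 0.04373692 0.30535116] 17.495332781334337
[-0.3  0.2 -0.6 -0.2 -2.2  0.1 -0.6 -0.1 -1.1  0.3 -0.7  1.1 -1.3  0.
 -1.6 -0.8 -0.3  0.2]
top 0.77 6452 [[363, 171], [347, 263], [413, 274], [427, 183]]
[ 0.596 -0.232  0.022]
[ 0.392 -0.198  0.022]
[ 0.368 -0.348  0.022]
[ 0.572 -0.379  0.022]
mean [array([ 0.482, -0.291,  0.011])]
scene 0.92 3644 [[137, 170], [110, 228], [165, 236], [187, 176]]
[ 0.368 -0.344  0.022]
[ 0.584 -0.372  0.022]
[ 0.614 -0.23   0.022]
[ 0.401 -0.196  0.022]
mean [array([ 0.486, -0.294,  0.011])]
```

View pics/topfit.png

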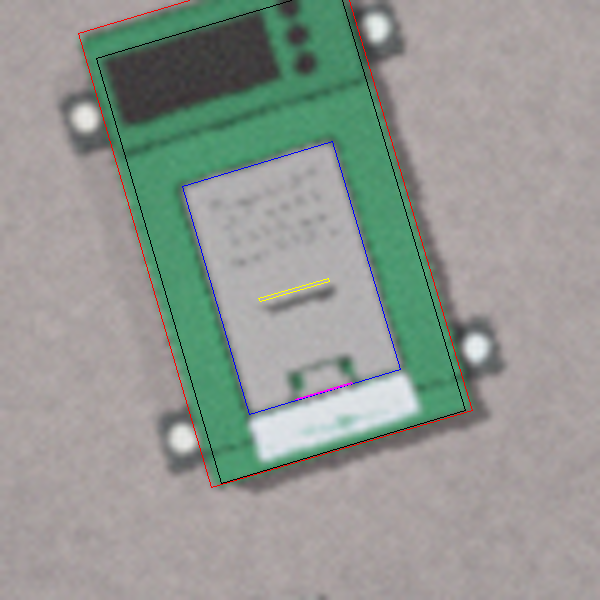

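View pics/scenefit.png

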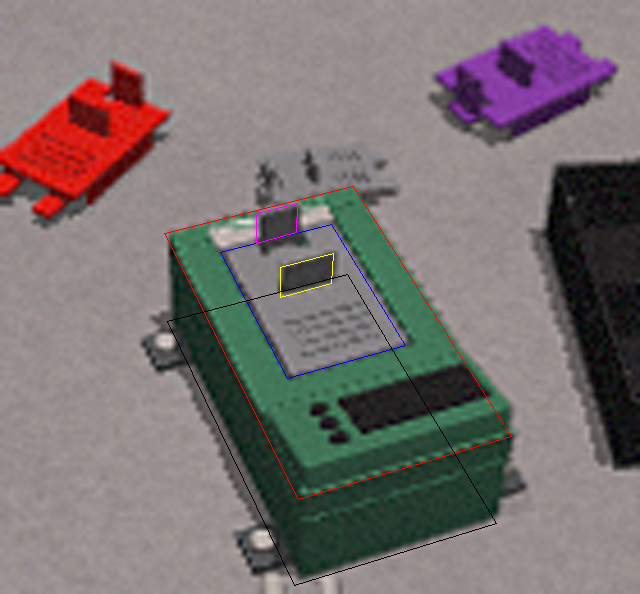

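apply_moves([
  [[0.39,0.97,0],[0,0,0.81]],
  [[0.39,0.97,0],[0,0,0.81]],
  [[0.39,0.97,0],[0,0,0.81]],
  [[0.39,0.97,0],[0,0,0.81]],
  [[0.39,0.97,0],[0,0,0.81]],
  [[0.39,0.97,0],[0,0,0.81]],
  [[0.39,0.97,0],[0,0,0.81]],
  [[0.39,0.97,0],[0,0,0.81]],
], hand=100, squeeze=4)

```text
t: 2.07
tcp_pos: [0.3281, -0.4038, 0.2053]
tool_rot: [179.7, 0.3, 49.3]
force: [-0.4, -0.7, -1.0]
opening: 0.0932
```

apply_moves([
  [[0.39,0.97,0],[0,0,0.81]],
  [[0.39,0.97,0],[0,0,0.81]],
  [[0.39,0.97,0],[0,0,0.81]],
  [[0.39,0.97,0],[0,0,0.81]],
  [[0.39,0.97,0],[0,0,0.81]],
  [[0.39,0.97,0],[0,0,0.81]],
  [[0.39,0.97,0],[0,0,0.81]],
  [[0.39,0.97,0],[0,0,0.81]],
])

```text
t: 2.73
tcp_pos: [0.4094, -0.2008, 0.2075]
tool_rot: [179.4, 0.4, 76.5]
force: [0.1, 0.1, 0.1]
opening: 0.094
```

apply_moves([
  [[0.39,0.97,0],[0,0,0.81]],
  [[0.39,0.97,0],[0,0,0.81]],
  [[0.39,0.97,0],[0,0,0.81]],
  [[0.39,0.97,0],[0,0,0.81]],
  [[0.39,0.97,0],[0,0,0.81]],
  [[0.39,0.97,0],[0,0,0.81]],
  [[0.39,0.97,0],[0,0,0.81]],
  [[0.39,0.97,0],[0,0,0.81]],
])

```text
t: 3.4
tcp_pos: [0.4912, 0.0025, 0.2098]
tool_rot: [179.1, 0.6, 103.7]
force: [0.2, -0.3, 0.1]
opening: 0.0941
```

```bash
cat > go.py <<'E'
import sys
from h import *
# go.py x y z roll pitch yaw : total shift / turn in units
a=list(map(float,sys.argv[1:7])); s=robot.state()
r=(R.from_euler('xyz',a[3:],degrees=True)*R.from_euler('xyz',s['tool_rot'],degrees=True).inv()).as_rotvec(degrees=True)/4
print('shift',np.round((np.array(a[:3])-s['tcp_pos'])/.025,2),'turn',np.round(r,2),'F',np.round(s['force'],1),'M',np.round(s['torque'],2),'op',round(s['opening'],4),s['tcp_pos'].round(4),s['tool_rot'].round(2))
E
python3 go.py .5083 .0353 .115 180 0 107.5
```

```text
shift [ 0.68  1.31 -3.79] turn [0.07 0.25 0.96] F [ 0.2 -0.3  0.1] M [-0.08 -0.15 -0.  ] op 0.0941 [0.4912 0.0025 0.2098] [179.11   0.56 103.66]
```

apply_moves([
  [[0.17,0.33,-0.76],[0.02,0.06,0.24]],
  [[0.17,0.33,-0.76],[0.02,0.06,0.24]],
  [[0.17,0.33,-0.76],[0.02,0.06,0.24]],
  [[0.17,0.32,-0.76],[0.01,0.07,0.24]],
  [[0,0,-0.75],[0,0,0]],
  [[0,0,0],[0,0,0]],
])

```text
t: 3.9
tcp_pos: [0.5146, 0.0458, 0.1143]
tool_rot: [179.3, -0.1, 108.4]
force: [-0.8, -0.3, 0.0]
opening: 0.0939
```

```bash
python3 go.py .5083 .0353 .115 180 0 107.5;python3 - <<'E'
from h import *
for c in M:
    im=vision.camera(c)[:,:,::-1]; cv2.imwrite(f'pics/{c}1.png',im)
    r0,r1,c0,c1=(130,250,180,300) if c=='top' else (130,260,210,350)
    cv2.imwrite(f'pics/{c}1c.png',cv2.resize(im[r0:r1,c0:c1],None,fx=4.5,fy=4.5,interpolation=cv2.INTER_CUBIC))
E
```

```text
shift [-0.25 -0.42  0.03] turn [-0.08  0.16 -0.23] F [-0.8 -0.3  0. ] M [-0.06 -0.07 -0.04] op 0.0939 [0.5146 0.0458 0.1143] [ 1.7929e+02 -1.0000e-01  1.0842e+02]
```

View pics/scene1c.png

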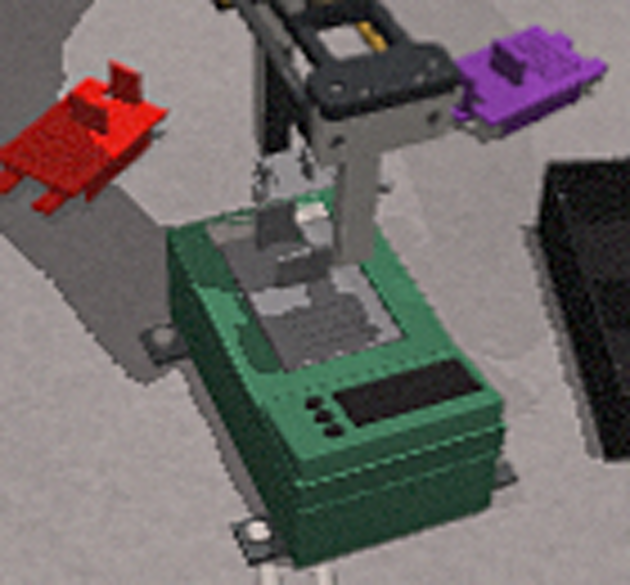

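View pics/top1c.png

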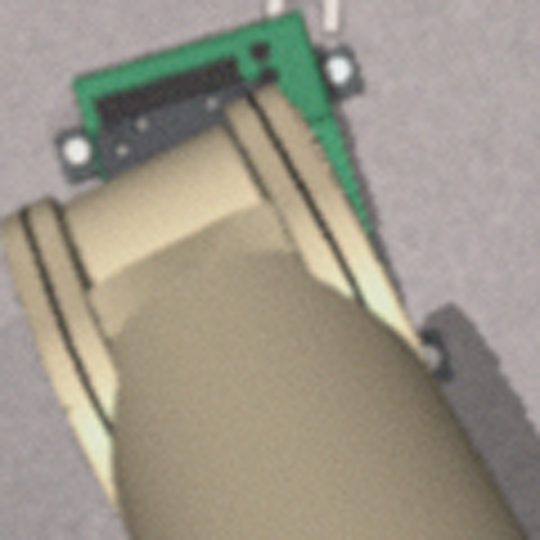

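The gripper straddles the cover but is 10 mm too far in +y, as measured. I'll correct that before going down.

apply_moves([
  [[-0.25,-0.42,0],[-0.08,0.16,-0.23]],
  [[0,0,0],[0,0,0]],
])

```text
t: 4.17
tcp_pos: [0.5107, 0.0343, 0.119]
tool_rot: [179.7, 0.1, 107.4]
force: [-0.8, 0.2, -0.2]
opening: 0.0942
```

```bash
python3 go.py .5083 .0353 .073 180 0 107.5;python3 - <<'E'
from h import *
for c in ['scene']:
    im=vision.camera(c)[:,:,::-1].copy()
    k=4.5;c0,r0=210,100
    a=cv2.resize(im[100:230,210:350],None,fx=k,fy=k,interpolation=cv2.INTER_CUBIC)
    cv2.imwrite(f'pics/{c}2c.png',a)
    s=robot.state(); r=R.from_euler('xyz',s['tool_rot'],degrees=True)
    for y in(-47,47,-59.5,59.5):
        for x in (-8,8):
            q=proj(s['tcp_pos']+r.apply([x/1000,y/1000,0]),c)[0]; print(y,x,((q-[c0,r0]+.5)*k).round())
            cv2.circle(a,tuple(int(v) for v in (q-[c0,r0]+.5)*k),3,(0,0,255),-1)
    cv2.imwrite(f'pics/{c}2d.png',a)
E
```

```text
shift [-0.1   0.04 -1.84] turn [0.01 0.09 0.03] F [-0.8  0.2 -0.2] M [-0.05 -0.09 -0.01] op 0.0942 [0.5107 0.0343 0.119 ] [1.7967e+02 1.3000e-01 1.0736e+02]
-47 -8 [244. 283.]
-47 8 [271. 276.]
47 -8 [309. 392.]
47 8 [338. 384.]
-59.5 -8 [236. 269.]
-59.5 8 [263. 263.]
59.5 -8 [318. 407.]
59.5 8 [347. 400.]
```

View pics/scene2d.png

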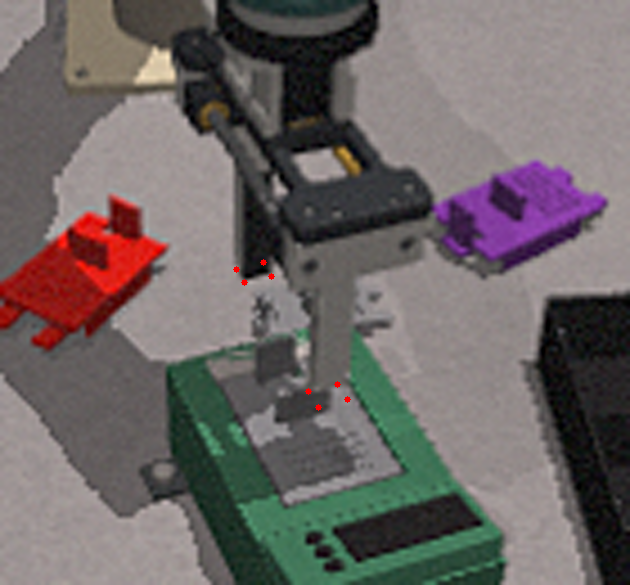

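apply_moves([
  [[-0.1,0.04,-0.5],[0,0.08,0.03]],
  [[0,0,-0.5],[0,0,0]],
  [[0,0,-0.3],[0,0,0]],
  [[0,0,0],[0,0,0]],
  [[0,0,0],[0,0,0]],
])

```text
t: 4.63
tcp_pos: [0.5108, 0.0354, 0.0874]
tool_rot: [179.5, 0.1, 107.4]
force: [-0.4, 0.5, -0.0]
opening: 0.0938
```

```bash
python3 go.py .5083 .0353 .0735 180 0 107.5
```

```text
shift [-0.1  -0.   -0.56] turn [-0.02  0.12  0.03] F [-0.4  0.5 -0. ] M [-0.02 -0.05  0.02] op 0.0938 [0.5108 0.0354 0.0874] [1.7951e+02 9.0000e-02 1.0736e+02]
```

apply_moves([
  [[-0.1,0,-0.28],[0,0.1,0.03]],
  [[-0.05,0,-0.2],[0,0,0]],
  [[0,0,-0.05],[0,0,0]],
  [[0,0,0],[0,0,0]],
])

```text
t: 4.97
tcp_pos: [0.507, 0.0356, 0.0733]
tool_rot: [179.9, -0.0, 107.5]
force: [0.6, -0.3, 0.5]
opening: 0.0939
```

```bash
python3 go.py .5083 .0353 .0735 180 0 107.5
```

```text
shift [ 0.05 -0.01  0.01] turn [-0.02  0.02 -0.  ] F [ 0.6 -0.3  0.5] M [-0.01 -0.08 -0.04] op 0.0939 [0.507  0.0356 0.0733] [ 1.7988e+02 -5.0000e-02  1.0750e+02]
```

apply_moves([
  [[0.05,0,0],[0,0,0]],
  [[0,0,0],[0,0,0]],
  [[0,0,0],[0,0,0]],
  [[0,0,0],[0,0,0]],
  [[0,0,0],[0,0,0]],
  [[0,0,0],[0,0,0]],
], hand=50, squeeze=4)

```text
t: 5.47
tcp_pos: [0.5091, 0.0358, 0.0739]
tool_rot: [179.8, -0.0, 107.5]
force: [0.5, 0.5, 0.8]
opening: 0.0575
```

```bash
python3 go.py .5083 .0353 .0735 180 0 107.5; python3 - <<'E'
from h import *
im=vision.camera('scene')[:,:,::-1]
cv2.imwrite('pics/scene3c.png',cv2.resize(im[120:230,210:330],None,fx=5,fy=5,interpolation=cv2.INTER_CUBIC))
E
```

```text
shift [-0.03 -0.02 -0.02] turn [-0.02  0.05 -0.  ] F [0.5 0.5 0.8] M [-0.05 -0.1   0.04] op 0.0575 [0.5091 0.0358 0.0739] [ 1.7980e+02 -4.0000e-02  1.0751e+02]
```

View pics/scene3c.png

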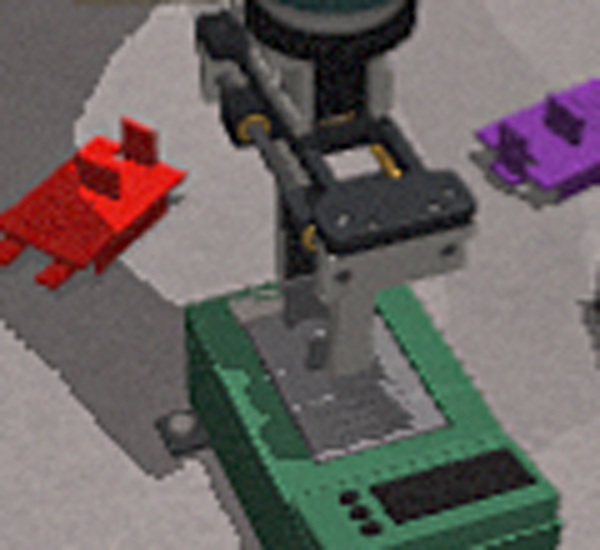

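apply_moves([
  [[0,-0.09,0],[0,0,0]],
  [[0,0,0],[0,0,0]],
  [[0,0,0],[0,0,0]],
  [[0,0,0],[0,0,0]],
])

```text
t: 5.85
tcp_pos: [0.5091, 0.0332, 0.074]
tool_rot: [179.8, -0.0, 107.5]
force: [-0.1, -1.0, -0.3]
opening: 0.0471
```

```bash
python3 go.py .5083 .0343 .0735 180 0 107.5
```

```text
shift [-0.03  0.05 -0.02] turn [-0.02  0.05 -0.  ] F [-0.1 -1.  -0.3] M [-0.07 -0.11 -0.01] op 0.0471 [0.5091 0.0332 0.074 ] [ 1.7979e+02 -2.0000e-02  1.0750e+02]
```

apply_moves([
  [[0,0,0],[0,0,0]],
  [[0,0,0],[0,0,0]],
  [[0,0,0],[0,0,0]],
  [[0,0,0],[0,0,0]],
], hand=30, squeeze=4)

```text
t: 6.18
tcp_pos: [0.509, 0.0331, 0.074]
tool_rot: [179.8, -0.0, 107.5]
force: [-0.6, -0.4, 0.5]
opening: 0.044
```

```bash
python3 go.py .5083 .0343 .0735 180 0 107.5
```

```text
shift [-0.03  0.05 -0.02] turn [-0.02  0.05 -0.  ] F [-0.6 -0.4  0.5] M [-0.05 -0.08  0.04] op 0.044 [0.509  0.0331 0.074 ] [ 1.7980e+02 -2.0000e-02  1.0751e+02]
```

apply_moves([
  [[0.08,0.02,0],[0,0,0]],
  [[0,0,0],[0,0,0]],
  [[0,0,0],[0,0,0]],
], squeeze=9)

```text
t: 6.43
tcp_pos: [0.5105, 0.0336, 0.0741]
tool_rot: [179.9, -0.0, 107.5]
force: [-0.6, -0.4, 0.1]
opening: 0.0394
```

apply_moves([
  [[0.08,0.02,0],[0,0,0]],
  [[0,0,0],[0,0,0]],
  [[0,0,0],[0,0,0]],
  [[0,0,0],[0,0,0]],
], squeeze=16.5)

```text
t: 6.77
tcp_pos: [0.512, 0.0339, 0.0742]
tool_rot: [180.0, -0.0, 107.5]
force: [0.5, 0.2, 2.2]
opening: 0.0359
```

```bash
python3 go.py .5083 .0343 .0735 180 0 107.5
```

```text
shift [-0.15  0.02 -0.03] turn [-0.    0.01 -0.  ] F [0.5 0.2 2.2] M [-0.04  0.13  0.03] op 0.0359 [0.512  0.0339 0.0742] [ 1.7997e+02 -1.0000e-02  1.0751e+02]
```

```bash
cat > sw.py <<'E'
import sys
from h import *
th,d,h=[float(v) for v in sys.argv[1:4]]   # rad, mm back, mm up
psi=np.radians(17.5); ux=np.array([np.cos(psi),np.sin(psi),0]); uy=np.array([-np.sin(psi),np.cos(psi),0])
p0=np.array([.512,.0339,.0742]); piv=p0+.076*ux; piv[2]=.063
r=R.from_rotvec(uy*th); p=piv+r.apply(p0-piv)-ux*d/1e3+np.array([0,0,h/1e3])
s=robot.state(); Rc=R.from_euler('xyz',s['tool_rot'],degrees=True)
rt=r*R.from_euler('xyz',[180,0,107.5],degrees=True)
cur=(Rc*R.from_euler('xyz',[180,0,107.5],degrees=True).inv()).as_rotvec()
print('shift',np.round((p-s['tcp_pos'])/.025,3),'turn',np.round((rt*Rc.inv()).as_rotvec(degrees=True)/4,3),'theta now',round(float(cur@uy),3),'op',round(s['opening'],4))
F=s['force'];print('F unit',round(F@ux,1),round(F@uy,1),round(F[2],1),'M',np.round(s['torque'],2),'tcp unit dx',round((s['tcp_pos']-p0)@ux*1e3,1),'z',s['tcp_pos'][2].round(4))
E
python3 sw.py .06 0 0
```

```text
shift [0.029 0.009 0.183] turn [-0.263  0.826 -0.001] theta now -0.0 op 0.0359
F unit 0.5 0.1 2.2 M [-0.04  0.13  0.03] tcp unit dx 0.0 z 0.0742
```

apply_moves([
  [[0.01,0,0.06],[-0.09,0.28,0]],
  [[0.01,0,0.06],[-0.09,0.28,0]],
  [[0.01,0.01,0.06],[-0.09,0.27,0]],
  [[0,0,0],[0,0,0]],
])

```text
t: 7.1
tcp_pos: [0.5126, 0.0341, 0.0778]
tool_rot: [-176.4, -0.0, 107.5]
force: [0.1, 0.3, -1.2]
opening: 0.0356
```

```bash
python3 sw.py .06 0 0;python3 sw.py .12 0 0
```

```text
shift [0.005 0.002 0.037] turn [ 0.008 -0.039  0.   ] theta now 0.063 op 0.0356
F unit 0.2 0.2 -1.2 M [-0.01 -0.15  0.04] tcp unit dx 0.7 z 0.0778
shift [0.046 0.015 0.216] turn [-0.25   0.781  0.   ] theta now 0.063 op 0.0356
F unit 0.2 0.2 -1.2 M [-0.01 -0.15  0.04] tcp unit dx 0.7 z 0.0778
```

apply_moves([
  [[0.015,0.005,0.08],[-0.08,0.26,0]],
  [[0.015,0.005,0.08],[-0.08,0.26,0]],
  [[0.015,0.005,0.07],[-0.09,0.26,0]],
  [[0,0,0],[0,0,0]],
])

```text
t: 7.43
tcp_pos: [0.5129, 0.0341, 0.0821]
tool_rot: [-173.0, -0.0, 107.5]
force: [0.7, 1.1, -2.1]
opening: 0.0355
```

```bash
python3 sw.py .12 0 0;python3 sw.py .2 0 0
```

```text
shift [0.037 0.016 0.045] turn [ 0.001 -0.031  0.004] theta now 0.122 op 0.0355
F unit 1.0 0.9 -2.1 M [-0.02 -0.28 -0.05] tcp unit dx 0.9 z 0.0821
shift [0.108 0.038 0.279] turn [-0.343  1.062  0.004] theta now 0.122 op 0.0355
F unit 1.0 0.9 -2.1 M [-0.02 -0.28 -0.05] tcp unit dx 0.9 z 0.0821
```

apply_moves([
  [[0.03,0.01,0.08],[-0.08,0.26,0]],
  [[0.03,0.01,0.08],[-0.08,0.26,0]],
  [[0.03,0.01,0.08],[-0.09,0.27,0]],
  [[0.03,0.01,0.08],[-0.09,0.27,0]],
  [[0,0,0],[0,0,0]],
])

```text
t: 7.85
tcp_pos: [0.5139, 0.034, 0.0882]
tool_rot: [-168.4, -0.0, 107.5]
force: [1.2, 0.2, -1.3]
opening: 0.0354
```

```bash
python3 sw.py .2 0 0;  python3 - <<'E'
from h import *
im=vision.camera('scene')[:,:,::-1]
cv2.imwrite('pics/scene4c.png',cv2.resize(im[120:230,210:330],None,fx=5,fy=5,interpolation=cv2.INTER_CUBIC))
E
```

```text
shift [0.068 0.039 0.035] turn [ 0.007 -0.03   0.01 ] theta now 0.202 op 0.0354
F unit 1.2 -0.2 -1.3 M [ 0.02 -0.35  0.04] tcp unit dx 1.8 z 0.0882
```

View pics/scene4c.png

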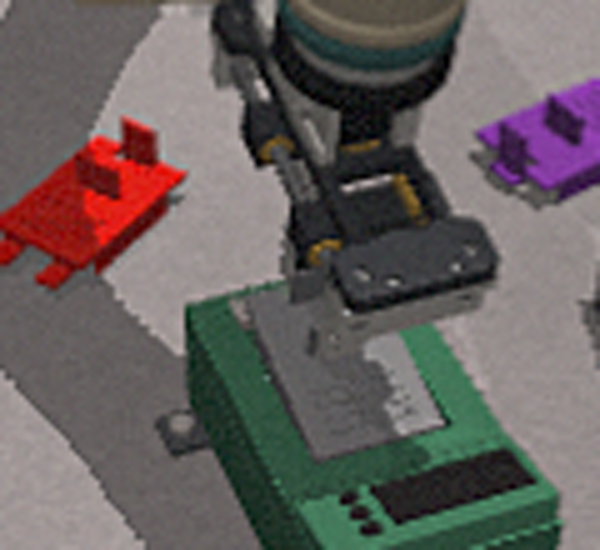

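apply_moves([
  [[-0.12,-0.035,0.01],[0,0,0]],
  [[-0.12,-0.035,0.01],[0,0,0]],
  [[-0.12,-0.035,0.01],[0,0,0]],
])

```text
t: 8.15
tcp_pos: [0.5026, 0.0306, 0.088]
tool_rot: [-168.4, -0.0, 107.5]
force: [-0.1, -0.2, -2.2]
opening: 0.0354
```

```bash
python3 sw.py .2 24 0
```

```text
shift [-0.395 -0.111  0.043] turn [ 0.007 -0.028  0.01 ] theta now 0.202 op 0.0354
F unit -0.1 -0.1 -2.2 M [ 0.07 -0.35 -0.05] tcp unit dx -10.0 z 0.088
```

apply_moves([
  [[-0.13,-0.04,0.01],[0,0,0]],
  [[-0.13,-0.04,0.01],[0,0,0]],
  [[-0.13,-0.04,0.01],[0,0,0]],
  [[-0.08,-0.02,0.01],[0,0,0]],
  [[0,0,0.01],[0,0,0]],
])

```text
t: 8.57
tcp_pos: [0.4994, 0.0297, 0.0902]
tool_rot: [-169.9, -0.0, 107.5]
force: [1.1, 0.7, -2.1]
opening: 0.0353
```

```bash
python3 sw.py .2 24 0
```

```text
shift [-0.269 -0.076 -0.044] turn [-0.104  0.315 -0.006] theta now 0.177 op 0.0353
F unit 1.3 0.3 -2.1 M [ 0.11 -0.53 -0.01] tcp unit dx -13.3 z 0.0902
```

```bash
python3 - <<'E'
from bench import robot
s=robot.state(); print(s['joint_positions'].round(1)); print(s['joint_velocities'].round(1)); print(s['joint_efforts'].round(1))
E
```

```text
[  5.1  39.6 -20.1 106.7  18.7  47.4  -8.4]
[ 0.2 -0.6 -0.2 -0.1 -0.  -0.2  0.1]
[  0.2 -51.4  -3.8 -11.8  -0.1   1.1  -0. ]
```

apply_moves([
  [[-0.13,-0.04,0],[0,0,0]],
])

```text
t: 8.65
tcp_pos: [0.4986, 0.0295, 0.0905]
tool_rot: [-170.2, -0.0, 107.5]
force: [8.5, 1.9, -3.7]
opening: 0.0357
```

```bash
python3 sw.py .2 24 0;  python3 - <<'E'
from h import *
s=robot.state(); print(s['joint_positions'].round(1)); print(s['joint_velocities'].round(1)); 
im=vision.camera('scene')[:,:,::-1]
cv2.imwrite('pics/scene5c.png',cv2.resize(im[120:230,210:330],None,fx=5,fy=5,interpolation=cv2.INTER_CUBIC))
E
```

```text
shift [-0.237 -0.066 -0.059] turn [-0.128  0.391 -0.008] theta now 0.171 op 0.0357
F unit 8.7 -0.8 -3.7 M [ 0.65 -2.39  0.07] tcp unit dx -14.1 z 0.0905
[  5.1  39.3 -20.1 107.1  18.7  46.9  -8.5]
[ 1.3 -3.3 -0.2  5.9  0.8 -7.  -0.5]
```

View pics/scene5c.png

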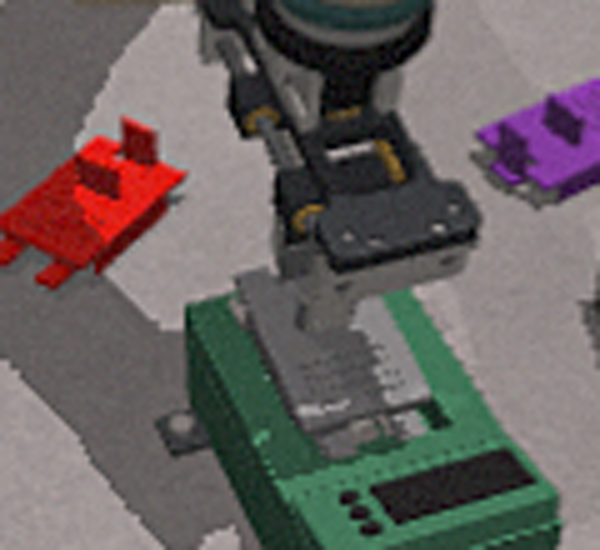

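Drawing back now meets resistance of 8.7 N. The skirts are riding on the bay's tab-end rim because the tilt is too small. I'll ease off, tilt more, and then carry on drawing along the slope.

apply_moves([
  [[0.08,0.025,0.02],[0,0,0]],
  [[0,0,0],[0,0,0]],
])

```text
t: 8.87
tcp_pos: [0.4993, 0.0296, 0.0915]
tool_rot: [-170.1, 0.0, 107.5]
force: [0.5, -0.1, -0.7]
opening: 0.0359
```

```bash
python3 sw.py .25 13 1.5
```

```text
shift [0.207 0.079 0.106] turn [-0.333  1.058 -0.004] theta now 0.173 op 0.0359
F unit 0.5 -0.2 -0.7 M [ 0.13 -0.54  0.03] tcp unit dx -13.4 z 0.0915
```

```bash
python3 sw.py .25 17 2
```

```text
shift [0.054 0.03  0.126] turn [-0.333  1.058 -0.004] theta now 0.173 op 0.0359
F unit 0.5 -0.2 -0.7 M [ 0.13 -0.54  0.03] tcp unit dx -13.4 z 0.0915
```

apply_moves([
  [[0.015,0.01,0.04],[-0.11,0.35,0]],
  [[0.015,0.01,0.04],[-0.11,0.35,0]],
  [[0.015,0.01,0.04],[-0.11,0.35,0]],
  [[0,0,0.02],[0,0,0]],
])

```text
t: 9.2
tcp_pos: [0.4946, 0.0283, 0.0953]
tool_rot: [-164.9, 0.0, 107.5]
force: [0.0, 0.4, -1.6]
opening: 0.0355
```

```bash
python3 sw.py .25 24 3
```

```text
shift [-0.023 -0.001  0.015] turn [ 0.064 -0.187  0.006] theta now 0.264 op 0.0355
F unit 0.1 0.3 -1.6 M [ 0.09 -0.49 -0.01] tcp unit dx -18.3 z 0.0953
```

apply_moves([
  [[-0.1,-0.03,0.06],[0,0,0]],
  [[-0.08,-0.02,0.1],[0,0,0]],
  [[0,0,0.2],[0,0,0]],
  [[0,0,0.2],[0,0,0]],
])

```text
t: 9.53
tcp_pos: [0.4851, 0.0255, 0.1091]
tool_rot: [-164.5, 0.0, 107.5]
force: [1.2, 0.0, -2.0]
opening: 0.0353
```

```bash
python3 sw.py .25 24 3;python3 - <<'E'
from h import *
im=vision.camera('scene')[:,:,::-1]
cv2.imwrite('pics/scene6c.png',cv2.resize(im[110:230,210:330],None,fx=5,fy=5,interpolation=cv2.INTER_CUBIC))
E
```

```text
shift [ 0.358  0.111 -0.539] turn [ 0.093 -0.29   0.006] theta now 0.271 op 0.0353
F unit 1.2 -0.3 -2.0 M [ 0.05 -0.43  0.01] tcp unit dx -28.2 z 0.1091
```

View pics/scene6c.png

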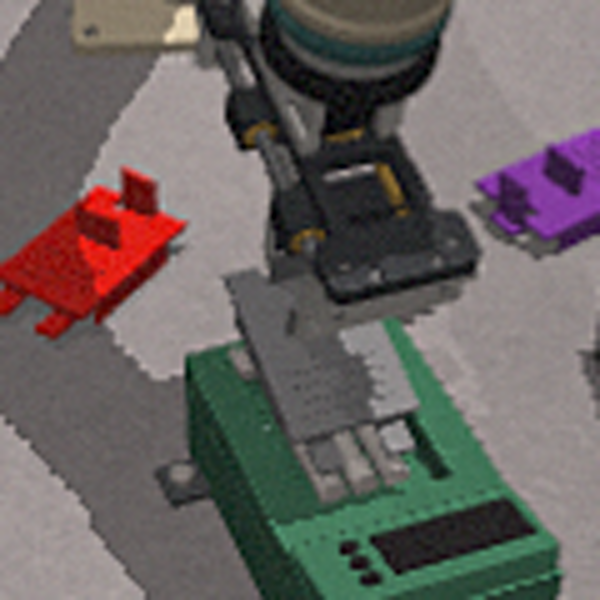

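apply_moves([
  [[0,0,0.7],[0,0,0]],
  [[0,0,0.7],[0,0,0]],
  [[0,0,0.6],[0.2,-0.62,0]],
  [[0,0,0.5],[0.2,-0.62,0]],
  [[0,0,0.4],[0.2,-0.62,0]],
  [[0,0,0.2],[0.19,-0.62,0]],
  [[0,0,0],[0.19,-0.62,0]],
  [[0,0,0],[0.19,-0.62,0]],
])

```text
t: 10.25
tcp_pos: [0.4867, 0.0261, 0.1943]
tool_rot: [179.0, 0.2, 107.5]
force: [0.1, -0.4, -2.4]
opening: 0.0354
```

```bash
python3 go.py .4554 -.2877 .18 180 0 80.5
```

```text
shift [ -1.25 -12.55  -0.57] turn [ 0.02  0.27 -6.75] F [ 0.1 -0.4 -2.4] M [-0.06  0.04  0.02] op 0.0354 [0.4867 0.0261 0.1943] [1.7896e+02 1.5000e-01 1.0751e+02]
```

apply_moves([
  [[-0.05,-0.3,0],[0,0.03,-0.2]],
  [[-0.08,-0.7,0],[0,0.03,-0.4]],
  [[-0.08,-0.7,0],[0,0.03,-0.4]],
  [[-0.08,-0.7,0],[0,0.03,-0.4]],
  [[-0.08,-0.7,0],[0,0.03,-0.4]],
  [[-0.08,-0.7,0],[0,0.03,-0.4]],
  [[-0.08,-0.7,0],[0,0.03,-0.4]],
  [[-0.08,-0.7,0],[0,0.03,-0.4]],
])

```text
t: 10.92
tcp_pos: [0.4665, -0.1096, 0.1978]
tool_rot: [-179.7, 0.0, 95.1]
force: [-0.3, -0.2, -1.5]
opening: 0.0358
```

apply_moves([
  [[-0.08,-0.7,0],[0,0,-0.4]],
  [[-0.08,-0.7,0],[0,0,-0.4]],
  [[-0.08,-0.7,0],[0,0,-0.4]],
  [[-0.08,-0.7,0],[0,0,-0.4]],
  [[-0.08,-0.7,0],[0,0,-0.4]],
  [[-0.08,-0.7,0],[0,0,-0.4]],
  [[-0.08,-0.7,0],[0,0,-0.4]],
  [[-0.08,-0.6,0],[0,0,-0.4]],
])

```text
t: 11.58
tcp_pos: [0.4464, -0.2589, 0.1986]
tool_rot: [-179.0, 0.0, 81.1]
force: [0.3, -0.9, -1.7]
opening: 0.0357
```

```bash
python3 go.py .4554 -.2877 .18 180 0 80.5
```

```text
shift [ 0.36 -1.15 -0.75] turn [-0.04 -0.25 -0.16] F [ 0.3 -0.9 -1.7] M [-0.01 -0.05 -0.01] op 0.0357 [ 0.4464 -0.2589  0.1986] [-1.7898e+02  1.0000e-02  8.1140e+01]
```

apply_moves([
  [[0.18,-0.5,-0.3],[-0.02,-0.13,-0.08]],
  [[0.18,-0.3,-0.6],[-0.02,-0.12,-0.08]],
  [[0,0,-0.8],[0,0,0]],
  [[0,0,-0.8],[0,0,0]],
  [[0,0,-0.7],[0,0,0]],
  [[0,0,-0.4],[0,0,0]],
  [[0,0,0],[0,0,0]],
  [[0,0,0],[0,0,0]],
])

```text
t: 12.25
tcp_pos: [0.456, -0.2882, 0.102]
tool_rot: [180.0, 0.1, 79.9]
force: [1.0, -0.8, -2.4]
opening: 0.0356
```

```bash
python3 go.py .4554 -.2877 .035 180 0 80.5;python3 - <<'E'
from h import *
im=vision.camera('scene')[:,:,::-1]
cv2.imwrite('pics/scene7c.png',cv2.resize(im[90:260,70:230],None,fx=3.5,fy=3.5,interpolation=cv2.INTER_CUBIC))
E
```

```text
shift [-0.02  0.02 -2.68] turn [0.02 0.01 0.15] F [ 1.  -0.8 -2.4] M [-0.05 -0.02 -0.03] op 0.0356 [ 0.456  -0.2882  0.102 ] [1.7996e+02 9.0000e-02 7.9890e+01]
```

View pics/scene7c.png

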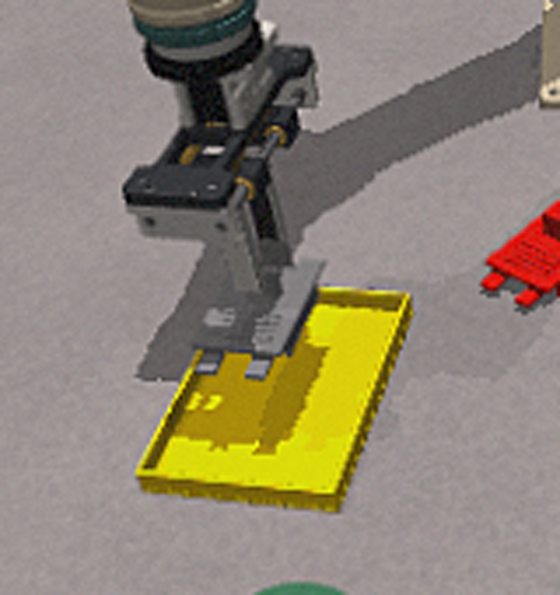

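The cover is held level over the tray with its lugs towards the far side, and the shadow falls inside the tray. Now I lower it gently.

apply_moves([
  [[0,0,-0.5],[0,0,0.1]],
  [[0,0,-0.6],[0,0,0.05]],
  [[0,0,-0.6],[0,0,0]],
  [[0,0,-0.5],[0,0,0]],
  [[0,0,-0.25],[0,0,0]],
  [[0,0,0],[0,0,0]],
  [[0,0,0],[0,0,0]],
])

```text
t: 12.88
tcp_pos: [0.4623, -0.2909, 0.0447]
tool_rot: [179.2, 0.3, 80.6]
force: [0.2, -0.0, -0.6]
opening: 0.0361
```

```bash
python3 go.py .4554 -.2877 .0282 180 0 80.5
```

```text
shift [-0.27  0.13 -0.66] turn [ 0.11  0.17 -0.02] F [ 0.2 -0.  -0.6] M [-0.02  0.02 -0.  ] op 0.0361 [ 0.4623 -0.2909  0.0447] [179.24   0.31  80.56]
```

apply_moves([
  [[-0.25,0.1,-0.15],[0.1,0.15,0]],
  [[0,0,-0.15],[0,0,0]],
  [[0,0,-0.12],[0,0,0]],
  [[0,0,0],[0,0,0]],
])

```text
t: 13.22
tcp_pos: [0.4572, -0.2892, 0.0362]
tool_rot: [179.7, 0.1, 80.6]
force: [-0.0, 0.7, -2.4]
opening: 0.0354
```

```bash
python3 go.py .4554 -.2877 .0282 180 0 80.5;python3 - <<'E'
from h import *
im=vision.camera('scene')[:,:,::-1]
cv2.imwrite('pics/scene8c.png',cv2.resize(im[90:260,70:230],None,fx=3.5,fy=3.5,interpolation=cv2.INTER_CUBIC))
E
```

```text
shift [-0.07  0.06 -0.32] turn [ 0.03  0.07 -0.01] F [-0.   0.7 -2.4] M [-0.02 -0.01  0.03] op 0.0354 [ 0.4572 -0.2892  0.0362] [1.797e+02 8.000e-02 8.055e+01]
```

View pics/scene8c.png

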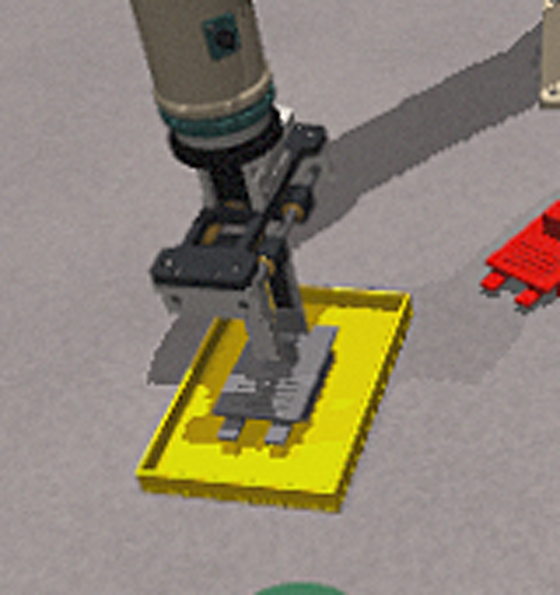

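Inside the tray walls with good margins. Lower the last 8 mm in small steps.

apply_moves([
  [[-0.03,0.03,-0.12],[0.03,0.05,0]],
  [[0,0,-0.1],[0,0,0]],
  [[0,0,0],[0,0,0]],
])

```text
t: 13.52
tcp_pos: [0.4571, -0.2888, 0.0308]
tool_rot: [179.8, 0.0, 80.5]
force: [-0.5, 0.4, -1.6]
opening: 0.0356
```

apply_moves([
  [[0,0,-0.07],[0,0,0]],
  [[0,0,-0.05],[0,0,0]],
])

```text
t: 13.68
tcp_pos: [0.4574, -0.2889, 0.028]
tool_rot: [179.8, 0.0, 80.6]
force: [-3.3, 1.6, 17.7]
opening: 0.0357
```

apply_moves([
  [[0,0,0.02],[0,0,0]],
  [[0,0,0],[0,0,0]],
])

```text
t: 13.85
tcp_pos: [0.4574, -0.2889, 0.0285]
tool_rot: [179.8, 0.0, 80.6]
force: [-0.1, -0.3, -1.7]
opening: 0.036
```

apply_moves([
  [[0,0,0],[0,0,0]],
  [[0,0,0],[0,0,0]],
  [[0,0,0],[0,0,0]],
  [[0,0,0],[0,0,0]],
  [[0,0,0],[0,0,0]],
], hand=75)

```text
t: 14.27
tcp_pos: [0.4582, -0.2892, 0.0288]
tool_rot: [179.7, 0.1, 80.6]
force: [-0.6, 0.2, 0.5]
opening: 0.0655
```

```bash
python3 go.py .4574 -.2889 .1 180 0 80.5
```

```text
shift [-0.03  0.01  2.85] turn [ 0.03  0.07 -0.02] F [-0.6  0.2  0.5] M [-0.02 -0.03  0.02] op 0.0655 [ 0.4582 -0.2892  0.0288] [1.7973e+02 6.0000e-02 8.0560e+01]
```

apply_moves([
  [[0,0,0.2],[0,0,0]],
  [[0,0,0.4],[0,0,0]],
  [[0,0,0.6],[0,0,0]],
  [[0,0,0.8],[0,0,0]],
  [[0,0,0.9],[0,0,0]],
  [[0,0,0.9],[0,0,0]],
  [[0,0,0.9],[0,0,0]],
  [[0,0,0.6],[0,0,0]],
])

```text
t: 14.93
tcp_pos: [0.4558, -0.2874, 0.1689]
tool_rot: [180.0, -0.0, 80.6]
force: [0.3, -0.3, -0.4]
opening: 0.0704
```

apply_moves([
  [[0,-0.8,0.5],[0,0,0]],
  [[0,-0.9,0.2],[0,0,0]],
  [[0,-0.9,0],[0,0,0]],
  [[0,-0.9,0],[0,0,0]],
  [[0,-0.9,0],[0,0,0]],
  [[0,-0.5,0],[0,0,0]],
  [[0,0,0],[0,0,0]],
  [[0,0,0],[0,0,0]],
])

```text
t: 15.6
tcp_pos: [0.4581, -0.4148, 0.2027]
tool_rot: [179.1, 0.4, 80.9]
force: [0.7, 0.7, -0.6]
opening: 0.0703
```

```bash
python3 - <<'E'
from h import *
for c in M:
    im=vision.camera(c)[:,:,::-1]; cv2.imwrite(f'pics/{c}9.png',im)
    print(c,[(round(d['conf'],2),np.round(d['position'],1)) for d in vision.mark_of('cover',c)])
im=cv2.imread('pics/scene9.png'); cv2.imwrite('pics/scene9c.png',cv2.resize(im[150:260,90:310],None,fx=3.6,fy=3.6,interpolation=cv2.INTER_CUBIC))
print(robot.state()['t'],robot.state()['force'])
E
```

```text
scene [(0.84, array([165.4, 224.9])), (0.83, array([146.7, 322.6])), (0.81, array([171.4, 280.1])), (0.78, array([291.8, 320.3])), (0.58, array([206., 151.]))]
top [(0.94, array([271.2, 229.9])), (0.91, array([306.2, 161.5])), (0.9, array([220.3, 391.7])), (0.65, array([ 97.9, 205.6])), (0.62, array([285.3, 293. ]))]
15.8 [-0.66107825  0.8025593   0.11336731]
```

View pics/scene9c.png

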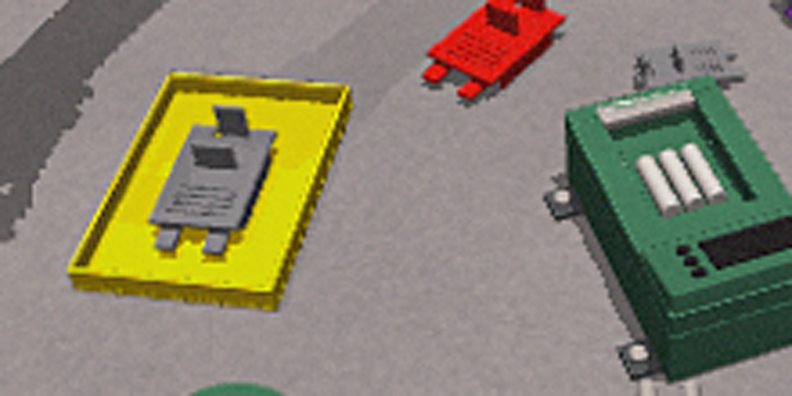

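View pics/top9.png

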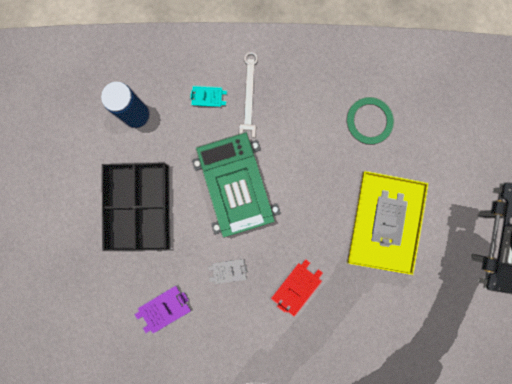

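The cover stands flat and upright in the tray (top picture, 220,392). The bay is open with the batteries showing, everything else is where it was, and the gripper is clear. Handing in.

```bash
python3 -c "
from bench import robot; print(robot.hand_in())"
```

```text
the job is handed in; nothing more can be done
None
```

I took the cover off the battery bay, laid it in the tray and handed the job in; the hand-in reports no verdict. The clock stood at 15.8 s at the last check before that.

- **Opening:** I squeezed the tab with 16.5 N to its stop, where the opening read 36 mm against 44 mm free. Keeping it pressed, I swung the tab end up, drew the lugs out and lifted the cover off.
- **A snag on the way:** At about 0.2 rad of tilt the draw was blocked part-way, probably by the skirts on the bay's rim. The measured force reached 8.7 N, under the 13 N limit, but readings come only at the end of each call, so a brief higher peak would not have shown. I eased off, tilted to about 0.26 rad and finished the draw with forces of 1–2 N.
- **Setting down:** The contact force was about 18 N, under the 35 N limit. I then eased up slightly and opened the fingers.
- **Last checks:** Both cameras show the cover flat and right way up inside the tray. The bay is open with the batteries showing, and the other things look unmoved. The gripper was clear of everything and the force reading was near zero.
- **A small disagreement:** The two cameras' fits of the unit differed by about 4 mm in y. I used a value in between, and the grasp closed without any sideways force.

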